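# Unhook the stopper bin from the slat panel and stand it in the tray

### The job

Take the small bin that holds the two rubber stoppers down from the slat panel and stand it upright in the empty end of the white tray. Its hook is caught behind the lip of the slot, so lift it slightly and gently tilt its front well up until the hook slips out, without forcing it; keep both stoppers in it, and leave the other bin hanging and the flask standing as they are.

Things in the scene. Friction and masses are not known exactly. Their poses are not given: they have to be found in the camera images.
- panel_slot (a point): Middle of the upper slot of the fixed aluminium slat panel (214 mm wide, 205 high) on which both bins hang: on the panel's front face, at the top edge of the plank below the slot, 150 mm above the bench. x points into the panel, y along the slot, z up. The slot is 18 mm high. The plain front face runs from z = -58 to +52 mm; two feet on the bench reach 30 mm in front of it.
- panel_lip (a point): Lower back edge of the retaining lip, the 3 mm thick plank above the slot, at the slot's middle: 3 mm behind the front face, 18 mm above panel_slot, axes the same. Behind it is a cavity 17 mm deep (x), closed by webs 16.5 mm above this point and 29.5 mm below it.
- bin_s_centre (a point): Centre (half-way up) of the grey hopper bin that holds the two stoppers: 85 mm deep (x, to its hooked back), 58 mm wide (y), 50 mm high (z), walls 3 mm, open on top, about 120 g. The front wall is 30 mm high; the side walls slope up from there to full height over the front 27 mm. Grasp it across the side walls, 58 mm apart.
- bin_s_hook (a point): Middle of the tip of that bin's upturned hook, 50 mm behind and 47 mm above its centre; axes as the bin. A 42 mm wide, 4 mm thick tongue hangs from this tip 26 mm down to a 4 mm thick arm, level with the bin's rim, which goes 5.5 mm forward to the bin's back. The arm rests on the plank below the slot; the tongue stands up to 2 mm behind the lip and overlaps it by 8 mm.
- bin_v_hook (a point): Tip of the other bin's hook, the same. Level, a bin can be lifted up to 8 mm but not drawn out. Lifted 3 mm, then turned front-up about panel_lip by 30 degrees or more (38 is comfortable), it leaves the slot forwards and down along the tongue's own length.
- bin_v_centre (a point): Centre of the other, equal bin, which holds two small glass vials with green caps and hangs in the same slot, about 100 mm beside the first (left or right). It stays there.
- stopper_1_centre (a point): Centre of one dark red rubber stopper, 23 mm diameter, 22 mm high, loose in the bin (15 g).
- stopper_2_centre (a point): Centre of the other rubber stopper, the same.
- tray_floor (a point): Centre of the inner floor (3 mm above the bench) of the shallow white tray, 160 mm (x) by 260 mm (y) outside, rim 18 mm above the bench, walls 3 mm, fixed. x, y along its sides, z up.
- tray_free (a point): Point on the tray's inner floor in the middle of its empty right end, 45 mm from the tray's centre; room for the bin all round.
- flask: Stoppered conical glass flask, 68 mm wide, 101 mm high, standing at the other (left) end of the tray; origin at the centre of its underside.
- stand_top (a point): Top of the electrode stand's fixed upright rod (8 mm thick, from the bench to this point 310 mm up), left of the panel; a thin arm runs from it at 128 mm height towards the robot's left, to a blue electrode 200 mm high. Nothing to do there: keep the arm and hand clear of it.
Not all that is in view belongs to the job. What is shaped like the part that bears bin_s_centre but pink is not meant.

How it is judged (in metres and radians):
At the end, for the whole second after the job is handed in: The stopper bin stands flat on the tray floor (tilt under 0.08 rad, within 4 mm), its centre in the empty end (within 55 mm of the tray's centre across, at most 20 mm past it towards the flask), both stoppers in it; the other bin hangs within 12 mm, the flask stands within 25 mm of its start (x of bin_s_centre in the frame of tray_floor between -0.055 and 0.055 m and y of bin_s_centre in the frame of tray_floor between -0.11 and 0.02 m and z of bin_s_centre in the frame of tray_floor between 0.02 and 0.029 m and angle between bin_s_centre's own z axis and vertical below 0.08 rad and distance between each of stopper_1_centre, stopper_2_centre and bin_s_centre below 0.048 m and distance of bin_v_centre from where it was at the start of the episode below 0.012 m and angle between each of bin_v_centre, flask's own z axis and vertical below 0.15 rad and distance of flask from where it was at the start of the episode below 0.025 m); the robot touches nothing.
It fails at once if a stopper falls out of the bin (distance between any of stopper_1_centre, stopper_2_centre and bin_s_centre above 0.065 m).
It fails at once if the flask is knocked over or the other bin comes off the panel (angle between flask's own z axis and vertical above 0.5 rad or distance of bin_v_centre from where it was at the start of the episode above 0.04 m).
It fails at once if the hook is forced against the panel (contact force between bin_s and panel above 60 N).
It also fails if it takes over 48 s, if anything falls off the work surface, if the arm or the gripper's body presses on something with over 40 N, if the wrist force passes 120 N, or if a joint passes its speed limit or range.

### The arm

A 7-joint arm with a two-finger parallel gripper is mounted at the origin on a cart in front of the work surface, level with it; the furniture and walls round the work are solid. World frame = base frame: x ahead of the robot, y to its left, z up, the work surface at z = 0. Lengths are in m, angles in degrees, forces in N, time in s.
With the tool pointing down it reaches from about 0.425 to 0.875 m from the base axis. Payload 4.7 kg.
Tool frame: the origin (TCP) lies between the finger pads; the fingertips stand 19 mm ahead of it and the grasp point (between the pads) is the TCP; x points along the fingers, z is the direction in which the jaws open and shut, and the axes are right-handed (so a half turn about x gives the same grasp; the last joint's range is limited). The gripper opens to 87 mm and grips with 3 to 60 N. Pads are 19 mm wide; open, the fingers measure 117 mm over their backs; the gripper's body (75 mm by 190 mm) begins 51 mm behind the grasp point.
Start: joints at [0.808, 18.392, -4.016, 83.108, 1.295, 78.541, -3.26], TCP at [0.65, -0, 0.242] pointing down, gripper open.
Joint ranges: [-163.93, 163.93], [-17.29, 119.83], [-79.2, 71.16], [3.27, 140.29], [-89.18, 269.18], [5.43, 117.66], [-154.24, 154.24]. Speed limits (degrees/s): [147.25, 147.25, 180, 180, 180, 180, 180].

### API

Orientations are given as [roll, pitch, yaw] about the fixed x, y, z axes, in that order (R = Rz(yaw) Ry(pitch) Rx(roll)).
In Python, from cell import monitor, read_camera, camera_model, env, regions_of gives the robot as it stands. The module is installed in compiled form; this text tells all that it offers.
- The arm moves only by the tool step_arm, never from a script. Its argument "deltas" is a list of rows, each a list of 5 numbers: the gripper's target within -1 to 1 (fully open at 1, half-way at 0, shut at -1), then the shift along the tool's x, y, z in m, then the turn about the tool's x in degrees. A call has 1 to 12 rows; each row is the pose to reach, as a shift and turn from the pose commanded when the call began, along the tool's axes at that moment; what a row does not reach only later rows make up. A row lasts 1/8 s, in which the tool goes at most 62.5 mm and 10.7 degrees, less where a joint would pass 70% of its speed; a pose out of reach is approached as far as the arm can. A call with a gripper value outside its range is refused whole. The fingers move at their own pace and stop on an object; "newtons" is the grip in N (left out, the last holds). Time passes only in rows, so rows that repeat a pose let the fingers close. It gives the time, the measured TCP pose, the force and the opening at its end, in the units of the state.
- monitor.get_obs(): the state, without advancing time (a new reading comes with each control period).
- read_camera(name): name is "scene" or "side" or "wrist"; returns (picture, depth): 384x512x3 uint8, red, green, blue; 384x512 float32, m along the optical axis (not along the pixel's ray), 0 where there is no reading.
- camera_model(name): a dict with "fx", "fy", "cx", "cy" (pixels), "xyz" and "attitude" of the camera in the world. Camera axes: x right, y down, z forward; pixel columns grow to the right and rows downward; lengths in m; the calibration is good to about 2 mm. A picture is of the moment at which its call begins: read the wrist's pose just before it. camera_model takes no time and is no camera call; for the wrist camera it gives the pose at the moment of the call.
- env.sign_off(): hands the job in, once; it reports no verdict.
Trained networks look in the newest picture that a camera, given by its name, has taken for a name from the list of things; names that differ only in an ending like _2 or _b are one class to them, and where a whole thing is asked for, a point or a joint stands for the part that bears it (a point fixed in the world has none). Each returns a list of dicts, best first, with "p" (0 to 1); they miss things now and then, are a little off and sometimes report something else, mostly with a low value. They report only what shows in the picture. A call takes as long as a camera call. They do not tell look-alikes from the thing itself.
- regions_of(camera, thing): "pixels" (384x512 bool, what is visible of it) and "pixel" ([column, row] in pixels, amid what is visible of it).
The state is a dict: "time_s": time; "qpos": joint angles; "joint_velocities": joint speeds; "effort": joint torques, N m; "tool_pos": TCP position; "tool_rot": TCP orientation; "force": force on the tool from outside, world axes, zero at the start; "wrist_torque": the same for the moment, N m; "grip_width": finger opening in m.
Only numpy, scipy, OpenCV 4.12 (cv2) and the standard library are available. Lean on these libraries where they do the work, as an engineer would, in place of code of your own. Each camera call takes 0.05 s, during which the arm holds its last target. There are 200 camera calls.

## Working session

There is one attempt and no reset: what is moved stays moved. The work goes in short steps, Python scripts to look and compute and a tool call to move; the robot and the scene stay as the last step left them, time stands still between calls to the robot, and variables do not carry over. Pictures are saved under pics/ and viewed, about 8 in all and at most 12, crops included, and the job is handed in when it is done.

Besides the shell and the picture viewer there is one more tool, called after "Call:" as a command line: name --pt "numbers of a row" for each row, then --argument value for the rest. step_arm: Moves the arm, as the interface text tells. Its arguments: {"type":"object","properties":{"deltas":{"type":"array"},"newtons":{"type":"number"}},"required":["deltas"]}

```bash
mkdir -p pics; ls
cat > h.py <<'E'
import numpy as np, cv2
from scipy.spatial.transform import Rotation as R
from cell import monitor, read_camera, camera_model, env, regions_of
def cam(n):
    m=camera_model(n); a=m['attitude']
    return m,a
def rot(m):
    a=np.array(m['attitude'],float)
    if a.shape==(3,3): return a
    return R.from_euler('xyz',a,degrees=True).as_matrix() if a.size==3 else R.from_quat(a).as_matrix()
def cloud(m,d):
    v,u=np.mgrid[:d.shape[0],:d.shape[1]]
    p=np.dstack([(u-m['cx'])/m['fx']*d,(v-m['cy'])/m['fy']*d,d])
    P=p@rot(m).T+np.array(m['xyz']); P[d==0]=np.nan
    return P
def snap(n):
    m=camera_model(n); im,d=read_camera(n); return im,d,cloud(m,d),m
E
python3 - <<'E'
from h import *
print(monitor.get_obs())
ims=[]
for n in ['scene','side','wrist']:
    im,d,P,m=snap(n); print(n,m)
    for t in ['bin_s_centre','flask','tray_floor','stopper_1_centre','panel_slot','stand_top']:
        try:
            for r in regions_of(n,t)[:4]:
                k=r['pixels']; q=P[k]; print(n,t,round(r['p'],2),np.round(r['pixel']),k.sum(),np.round(np.nanmedian(q,0),3),np.round(np.nanpercentile(q,2,0),3),np.round(np.nanpercentile(q,98,0),3))
        except Exception as e: print(n,t,e)
    np.savez('/tmp/%s.npz'%n,P=P,im=im)
    cv2.imwrite(f'pics/{n}0.png',im[:,:,::-1])
E
```

```text
pics
{'time_s': 0.0, 'qpos': array([ 0.80863341, 18.4380361 , -4.01578144, 83.17388202,  1.29441054,
       78.53991233, -3.2583416 ]), 'joint_velocities': array([ 0.0420112 ,  0.00061504,  0.0979603 , -0.09160616, -0.09024971,
       -0.03437453, -0.04800581]), 'effort': array([-2.58547143e-04, -4.91284704e+01, -4.03903294e-01, -3.12526345e+01,
       -6.40594075e-02,  4.37659642e-02,  1.61017233e-04]), 'tool_pos': array([ 6.49494993e-01, -5.11468961e-05,  2.40482038e-01]), 'tool_rot': array([-177.30655162,   89.89326017, -177.30368011]), 'force': array([-0.87177421,  1.09308772,  0.52851068]), 'wrist_torque': array([-0.05340685,  0.00960391,  0.03699379]), 'grip_width': 0.08680660910866657}
scene {'fx': 496.7292918272704, 'fy': 496.7292918272704, 'cx': 258.4111952802445, 'cy': 188.02932489368283, 'xyz': array([ 0.14052362, -0.90692327,  1.19884417]), 'attitude': array([-140.84745601,   -0.31525575,  -29.76746171])}
scene bin_s_centre 0.83 [250. 327.] 1002 [ 0.381 -0.453  0.016] [ 0.341 -0.506 -0.001] [ 0.412 -0.41   0.072]
scene bin_s_centre 0.72 [278. 173.] 728 [ 0.66  -0.134  0.1
[... 2118 characters left out ...]
22]
wrist flask 0.17 [258. 290.] 2230 [ 0.655 -0.104  0.132] [ 0.612 -0.147  0.104] [ 0.702 -0.093  0.154]
wrist tray_floor 0.97 [105. 226.] 2229 [ 0.437 -0.09   0.004] [ 0.354 -0.231  0.001] [ 0.507 -0.067  0.021]
wrist tray_floor 0.53 [348. 203.] 5899 [ 0.727 -0.     0.182] [ 0.702 -0.105  0.004] [0.749 0.019 0.205]
wrist stopper_1_centre 0.54 [240. 292.] 107 [ 0.637 -0.116  0.126] [ 0.631 -0.121  0.125] [ 0.646 -0.108  0.128]
wrist panel_slot 0.71 [348. 205.] 6144 [0.727 0.    0.181] [ 0.697 -0.106  0.003] [0.75  0.019 0.205]
wrist stand_top it knows: bin_s_centre, bin_s_hook, bin_v_centre, bin_v_hook, flask, panel_lip, panel_slot, stopper_1_centre, stopper_2_centre, tray_floor, tray_free
```

Run:
```python
import cv2,numpy as np
a=[cv2.imread(f'pics/{n}0.png') for n in('scene','side','wrist')]
s=cv2.resize(a[0][100:300,150:400],None,fx=1.6,fy=1.5)
t=cv2.resize(a[1][100:300,150:400],None,fx=1.6,fy=1.5)
w=cv2.resize(a[2],(400,300))
cv2.imwrite('pics/m1.png',np.vstack([np.hstack([s,t]),np.hstack([w,cv2.resize(a[0],(400,300))])]))
```

```text
(no output)
```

View pics/m1.png

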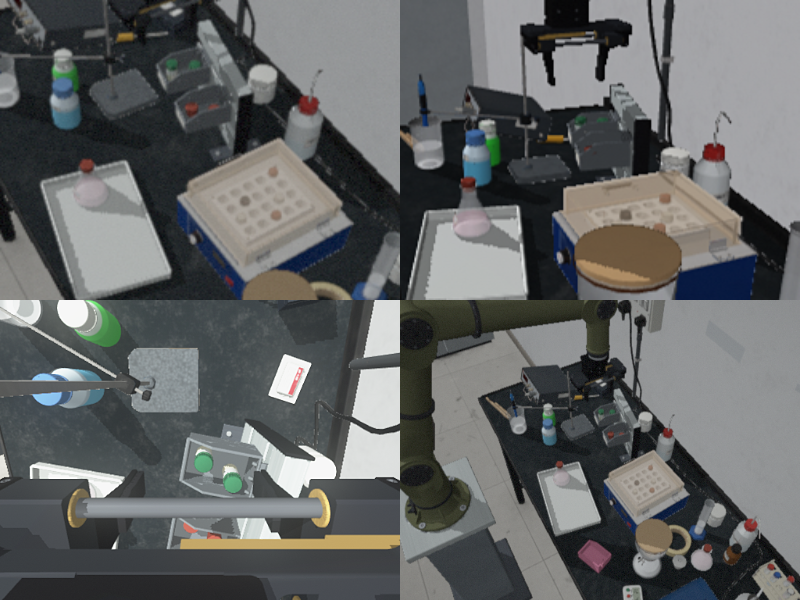

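The montage shows both bins on the panel. The stopper bin is the one nearer the camera and right of the other, at scene px (278,173). The flask is at the tray's left end, and the pink look-alike is at scene px (250,327). Next I fit the panel, bin and tray frames.

Run:
```python
from h import *
D={n:np.load(f'/tmp/{n}.npz')['P'] for n in('scene','side','wrist')}
def rect(q):
    r=cv2.minAreaRect((q[:,:2]*1000).astype(np.float32)); return np.round(r[0],1),np.round(r[1],1),round(r[2],1)
for n,P in D.items():
    q=P.reshape(-1,3); q=q[np.isfinite(q).all(1)]
    t=q[(q[:,2]>.2)&(q[:,2]<.209)&(q[:,0]>.66)&(q[:,0]<.80)&(q[:,1]>-.22)&(q[:,1]<.06)]
    print(n,'paneltop',len(t), rect(t) if len(t)>20 else '')
    # front face: points with depth normals
    f=q[(q[:,2]>.16)&(q[:,2]<.198)&(q[:,0]>.66)&(q[:,0]<.76)&(q[:,1]>-.22)&(q[:,1]<.06)]
    print(' face',len(f), rect(f) if len(f)>20 else '')
    b=q[(q[:,2]>.12)&(q[:,2]<.156)&(q[:,0]>.58)&(q[:,0]<.72)&(q[:,1]>-.2)&(q[:,1]<.04)]
    print(' bins',len(b))
    T=q[(q[:,2]>.001)&(q[:,2]<.023)&(q[:,0]>.29)&(q[:,0]<.52)&(q[:,1]>-.37)&(q[:,1]<-.05)]
    T2=T[T[:,2]>.013]; print(' tray rim',len(T2),rect(T2) if len(T2)>20 else '')
    fl=q[(q[:,2]>.085)&(q[:,2]<.12)&(q[:,0]>.35)&(q[:,0]<.5)&(q[:,1]>-.25)&(q[:,1]<-.05)]
    if len(fl): print(' flask top',np.round(np.median(fl,0),3))
    k=q[(q[:,2]>.06)&(q[:,0]>.3)&(q[:,0]<.7)&(q[:,1]<-.2)&(q[:,1]>-.45)&(q[:,2]<.3)]
    if len(k): print(' tall right',np.round(np.percentile(k,[1,50,99],axis=0),3).tolist())
# top-down map from all points for viewing
im=np.zeros((560,560,3),np.uint8)
for n,P in D.items():
    I=np.load(f'/tmp/{n}.npz')['im'].reshape(-1,3)[:,::-1]; q=P.reshape(-1,3)
    ok=np.isfinite(q).all(1)&(q[:,2]>(.08 if n!='x' else 0))&(q[:,2]<.21); o=ok
    r=((.80-q[ok][:,0])/.2*560).astype(int); c=((.06-q[ok][:,1])/.28*560).astype(int)
    m=(r>=0)&(r<560)&(c>=0)&(c<560)
    for rr,cc,col in zip(r[m],c[m],I[ok][m]): cv2.circle(im,(int(cc),int(rr)),1,[int(x) for x in col],-1)
cv2.imwrite('pics/top1.png',im)
```

```text
scene paneltop 410 (array([714.8, -90.4]), array([220.2,  26.3]), 79.1)
 face 306 (array([715.1, -91.7]), array([214.4,  27.4]), 78.9)
 bins 1339
 tray rim 597 (array([ 405.4, -209.7]), array([268.7, 165. ]), 79.3)
 flask top [ 0.419 -0.133  0.1  ]
 tall right [[0.525, -0.448, 0.064], [0.6, -0.368, 0.135], [0.698, -0.263, 0.142]]
side paneltop 241 (array([716.7, -88.4]), array([215.2,  25.7]), 79.1)
 face 300 (array([717.3, -89.4]), array([218.7,  27.4]), 78.9)
 bins 1185
 tray rim 784 (array([ 406.7, -209. ]), array([268. , 164.1]), 79.3)
 flask top [ 0.421 -0.134  0.098]
 tall right [[0.525, -0.45, 0.062], [0.633, -0.356, 0.138], [0.699, -0.264, 0.14]]
wrist paneltop 2047 (array([731.5, -27.7]), array([92.4, 27. ]), 80.7)
 face 1405 (array([717.2, -35.8]), array([120.1,  26.6]), 67.4)
 bins 6349
 tray rim 693 (array([ 420.8, -152.2]), array([151.7, 164.1]), 79.4)
```

View pics/top1.png

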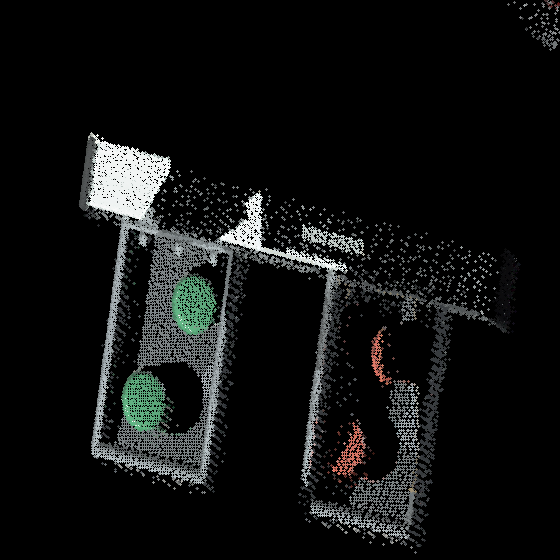

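The top-down map shows the stopper bin (red stoppers) right of the vial bin, with yaw near -11°. I'll refine the bin frame and locate the stand.

Run:
```python
from h import *
D={n:np.load(f'/tmp/{n}.npz')['P'] for n in('scene','side','wrist')}
a=np.radians(-10.8); ex=np.array([np.cos(a),np.sin(a)]); ey=np.array([-np.sin(a),np.cos(a)])
c0=np.array([.66,-.126])
for n,P in D.items():
    q=P.reshape(-1,3); q=q[np.isfinite(q).all(1)]
    u=(q[:,:2]-c0)@ex; v=(q[:,:2]-c0)@ey
    rim=(q[:,2]>.147)&(q[:,2]<.158)&(abs(u)<.06)&(abs(v)<.05)
    side=(q[:,2]>.108)&(q[:,2]<.15)&(abs(u)<.03)&(abs(v)<.045)
    fr=(q[:,2]>.106)&(q[:,2]<.138)&(abs(v)<.028)&(u<-.025)&(u>-.08)
    print(n,'side v hist',np.histogram(v[side|(rim&(abs(u)<.02))],bins=np.arange(-.044,.045,.004))[0], 'front u',np.histogram(u[fr],bins=np.arange(-.06,-.024,.003))[0], 'rimz',np.round(np.median(q[rim,2]),4) if rim.any() else 0)
    face=(q[:,2]>.175)&(q[:,2]<.2)&(v>-.06)&(v<.17)&(u>.03)&(u<.07)
    print('  face u hist',np.histogram(u[face],bins=np.arange(.03,.07,.003))[0])
    st=(q[:,2]>.15)&(q[:,2]<.32)&(q[:,0]>.4)&(q[:,0]<.75)&(q[:,1]>.05)&(q[:,1]<.4)
    if st.any(): print('  stand',np.round(np.percentile(q[st],[5,50,95],axis=0),3).tolist())
```

```text
scene side v hist [  0   1  95 108   4   1   0   0   2   7  19  12   8   6   9  10 111  70
   4   0   0   0] front u [ 0  0  9 39  7  7  4 10 16 17 13] rimz 0.1515
  face u hist [  0  67 116   8  10  14  12   8  14   9   4   0   0]
  stand [[0.564, 0.068, 0.161], [0.567, 0.072, 0.235], [0.57, 0.076, 0.303]]
side side v hist [  0   0  15 271  60   0   0   0   0   0   0   1   0   1   0   3  27 117
  15   0   0   0] front u [ 0  0  0 23 11  5  8  9  9 11  8] rimz 0.1521
  face u hist [  0   7 143   5   5  10   8   9  10   7   6   0   0]
  stand [[0.566, 0.07, 0.159], [0.568, 0.073, 0.23], [0.571, 0.078, 0.298]]
wrist side v hist [  0   0   0   0   1   0   0   0   2  12  57  98  52  23   2   0   1 277
 660   0   0   0] front u [  0   0   0  18 113  97  42  42  41  49  26] rimz 0.1507
  face u hist [  0   0  73 907  28  28  28  27  35  28  30   3   0]
  stand [[0.572, 0.072, 0.179], [0.573, 0.075, 0.267], [0.574, 0.078, 0.293]]
```

Call:
step_arm --pt "1 0 -0.04 -0.006 -8" --pt "1 0 -0.08 -0.012 -18" --pt "1 0 -0.124 -0.018 -28" --pt "1 0 -0.124 -0.018 -38" --pt "1 0 -0.124 -0.018 -48" --pt "1 0 -0.124 -0.018 -58" --pt "1 0 -0.124 -0.018 -68" --pt "1 0 -0.124 -0.018 -76" --pt "1 0 -0.124 -0.018 -79" --pt "1 0 -0.124 -0.018 -79" --pt "1 0 -0.124 -0.018 -79" --newtons 8

```text
time_s: 2.28
tool_pos: [0.632, -0.124, 0.2416]
tool_rot: [-110.1, 90.0, -31.2]
force: [0.4, 0.4, 0.1]
grip_width: 0.0867
```

```bash
cat >> h.py <<'E'
def tool():
    o=monitor.get_obs(); return np.array(o['tool_pos']),R.from_euler('xyz',o['tool_rot'],degrees=True).as_matrix(),o
E
python3 - <<'E'
from h import *
im,d,P,m=snap('wrist'); p,Q,o=tool(); print(o['time_s'],p,np.round(Q,3).tolist())
np.savez('/tmp/w2.npz',P=P,im=im)
cv2.imwrite('pics/w2.png',im[:,:,::-1])
L=(P-p)@Q # tool frame
for t in ['bin_s_centre']:
    for r in regions_of('wrist',t)[:3]:
        k=r['pixels']; l=L[k]; w=P[k]; print(r['p'],r['pixel'],k.sum(),np.round(np.nanpercentile(l,[1,50,99],axis=0),3).tolist())
# bin in tool frame
q=L.reshape(-1,3); w=P.reshape(-1,3); ok=np.isfinite(q).all(1)&(w[:,2]>.11)&(w[:,2]<.158)&(abs(q[:,2])<.05)&(q[:,1]>-.06)&(q[:,1]<.05)
s=q[ok]
for lo in np.arange(-.05,.05,.01):
    z=s[(s[:,1]>lo)&(s[:,1]<lo+.01)]; 
    if len(z)>20: print(round(lo,3),len(z),np.round(np.percentile(z[:,2],[1,5,95,99]),4))
f=s[abs(s[:,2])<.02]; print('y range',np.round(np.percentile(f[:,1],[1,99]),4)); h=w[ok]; print('rim z',np.percentile(h[:,2],[90,97]))
E
```

```text
2.325 [ 0.63199923 -0.12403331  0.24158262] [[0.0, -0.981, 0.192], [-0.0, 0.192, 0.981], [-1.0, -0.0, -0.0]]
0.73 [261.4, 204.1] 4741 [[0.088, -0.065, -0.025], [0.134, -0.025, 0.003], [0.138, 0.021, 0.032]]
-0.05 352 [-0.025  -0.024   0.0311  0.0322]
-0.04 372 [-0.0248 -0.0238  0.0308  0.0319]
-0.03 156 [-0.0255 -0.0252  0.0316  0.0324]
-0.02 294 [-0.0251 -0.0242  0.0313  0.0322]
-0.01 404 [-0.0251 -0.0241  0.0311  0.0321]
0.0 252 [-0.0256 -0.0247  0.0315  0.0319]
0.01 412 [-0.0252 -0.0241  0.0305  0.0315]
0.02 118 [-0.0242 -0.0208  0.0288  0.0307]
y range [-0.0518  0.021 ]
rim z [0.15209636 0.15327569]
```

View pics/w2.png

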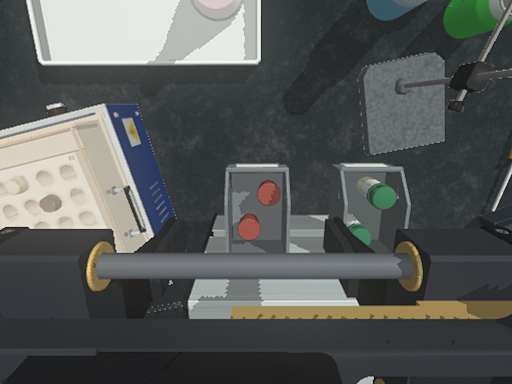

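The wrist picture shows the stopper bin straight ahead at px (261,204), parallel to the jaws and 3.4 mm off centre. The neighbouring bin leaves room for the finger.

Call:
step_arm --pt "1 0.03 0 0.0034 0" --pt "1 0.06 0 0.0034 0" --pt "1 0.09 0 0.0034 0" --pt "1 0.1135 0 0.0034 0" --pt "1 0.1135 0 0.0034 0" --pt "1 0.1135 0 0.0034 0"

```text
time_s: 3.12
tool_pos: [0.6334, -0.1208, 0.1292]
tool_rot: [-88.9, 89.9, -9.9]
force: [0.7, 0.6, 0.1]
grip_width: 0.0872
```

Call:
step_arm --pt "-0.2 0 0 0 0" --pt "-0.2 0 0 0 0" --pt "-0.2 0 0 0 0" --pt "-0.2 0 0 0 0" --pt "-0.2 0 0 0 0" --pt "-0.2 0 0 0 0" --newtons 8

```text
time_s: 3.88
tool_pos: [0.6327, -0.1208, 0.1283]
tool_rot: [-127.7, 90.0, -48.7]
force: [-0.5, -0.1, 1.3]
grip_width: 0.058
```

Call:
step_arm --pt "-0.2 -0.003 0 0 0" --pt "-0.2 -0.006 0.0013 0 0" --pt "-0.2 -0.009 0.0026 0 0" --pt "-0.2 -0.012 0.004 0 0" --pt "-0.2 -0.0153 0.0053 0 0" --pt "-0.2 -0.0153 0.0053 0 0"

```text
time_s: 4.62
tool_pos: [0.6275, -0.1197, 0.1438]
tool_rot: [-99.0, 90.0, -20.0]
force: [0.2, -0.3, -1.0]
grip_width: 0.0578
```

```bash
cat >> h.py <<'E'
def look(tag):
    p,Q,o=tool(); print(o['time_s'],np.round(p,4),o['force'],o['wrist_torque'],o['grip_width'])
    out=[]
    for n,(r0,r1,c0,c1) in {'side':(120,290,170,400),'scene':(90,280,170,380)}.items():
        im,d,P,m=snap(n); out.append(cv2.resize(im[r0:r1,c0:c1,::-1],(400,300),interpolation=cv2.INTER_CUBIC))
        np.savez(f'/tmp/{n}_{tag}.npz',P=P,im=im)
        q=P.reshape(-1,3); q=q[np.isfinite(q).all(1)]; l=(q-p)@Q
        # near (right, tool z most negative) side wall outer face of the bin
        k=l[(abs(l[:,2]+.029)<.006)&(abs(l[:,0])<.09)&(l[:,1]<.05)&(l[:,1]>-.11)]
        if len(k)>30: print(n,len(k),cv2.minAreaRect((k[:,:2]*1000).astype(np.float32)))
    cv2.imwrite(f'pics/{tag}.png',np.hstack(out))
E
python3 -c "
from h import *
look('a')"
```

```text
4.625 [ 0.6275 -0.1197  0.1438] [ 0.15468363 -0.27591353 -1.01206157] [ 0.12946226 -0.00348646  0.00193693] 0.0578451779934954
side 455 ((-20.849262237548828, -17.72632598876953), (107.9237060546875, 132.0990753173828), 12.423643112182617)
scene 147 ((-1.3886337280273438, -22.597747802734375), (166.6788330078125, 126.8523178100586), 5.070095062255859)
```

View pics/a.png

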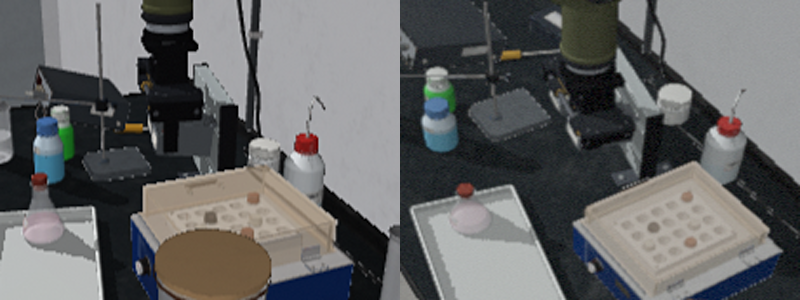

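The panels show the gripper over the stopper bin at the panel (bin hidden behind fingers), flask and tray untouched; forces about 1 N. I'll estimate tilt from the wrist depth.

```bash
cat >> h.py <<'E'
def tilt(tag):
    p,Q,o=tool(); im,d,P,m=snap('wrist'); cv2.imwrite(f'pics/{tag}.png',im[:,:,::-1]); np.savez(f'/tmp/{tag}.npz',P=P,im=im)
    l=((P-p)@Q).reshape(-1,3); l=l[np.isfinite(l).all(1)]
    l=l[(abs(l[:,2])<.024)&(abs(l[:,0])<.09)&(l[:,1]<.06)&(l[:,1]>-.09)]
    f=-l[:,1]; z=-l[:,0]   # f: bin-x (into panel), z up
    res=[]
    for th in np.arange(-5,65,1.):
        t=np.radians(th); zb=f*np.sin(t)+z*np.cos(t); fb=f*np.cos(t)-z*np.sin(t)
        h,e=np.histogram(zb,bins=np.arange(-.045,.03,.002)); i=h.argmax(); k=(zb>e[i])&(zb<e[i+1])
        res.append((h[i],th,round(e[i]+.001,3),np.round(np.percentile(fb[k],[2,98]),3).tolist()))
    res.sort(key=lambda r:-r[0]); print(o['time_s'],np.round(p,4),'F',np.round(o['force'],1),'w',o['grip_width'],len(l)); [print(r) for r in res[:4]]
    for r in regions_of('wrist','stopper_1_centre')[:3]: print('stopper',round(r['p'],2),r['pixel'])
E
python3 -c "
from h import *
tilt('t1')"
```

```text
4.725 [ 0.6273 -0.1197  0.1434] F [ 0.5 -1.1 -0.9] w 0.05804700346499871 16516
(np.int64(2936), np.float64(62.0), np.float64(0.018), [-0.089, -0.08])
(np.int64(2913), np.float64(63.0), np.float64(0.016), [-0.089, -0.079])
(np.int64(2828), np.float64(64.0), np.float64(0.016), [-0.092, -0.083])
(np.int64(2823), np.float64(61.0), np.float64(0.02), [-0.09, -0.081])
stopper 0.68 [273.8, 240.3]
```

```bash
sed -i 's/(abs(l\[:,0\])<.09)&(l\[:,1\]<.06)/(l[:,0]>-.035)\&(l[:,0]<.08)\&(l[:,1]<.045)/; s/np.arange(-.045,.03,.002)/np.arange(-.031,-.014,.002)/' h.py
python3 -c "
from h import *
tilt('t2')"
```

```text
4.825 [ 0.6273 -0.1197  0.1433] F [ 0.1  0.2 -0.9] w 0.05829239165197735 6129
(np.int64(1851), np.float64(5.0), np.float64(-0.024), [-0.019, 0.064])
(np.int64(1614), np.float64(6.0), np.float64(-0.024), [-0.019, 0.064])
(np.int64(1413), np.float64(4.0), np.float64(-0.024), [-0.018, 0.064])
(np.int64(1277), np.float64(8.0), np.float64(-0.022), [-0.019, 0.064])
stopper 0.86 [271.7, 240.3]
```

View pics/t2.png

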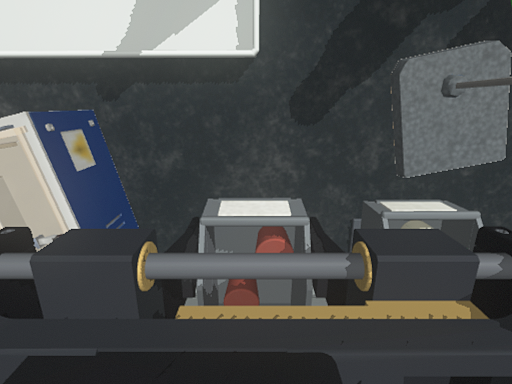

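The wrist picture shows both stoppers in the bin (px 272,240 and 240,290). The bin is pivoting between the pads, at about 5° so far, with small forces. Continuing the arc.

Call:
step_arm --pt "-0.2 -0.003 0.0008 0 0" --pt "-0.2 -0.006 0.0016 0 0" --pt "-0.2 -0.009 0.0024 0 0" --pt "-0.2 -0.013 0.0031 0 0" --pt "-0.2 -0.013 0.0031 0 0"

```text
time_s: 5.55
tool_pos: [0.6245, -0.1191, 0.1569]
tool_rot: [-98.1, 90.0, -19.1]
force: [0.7, -0.1, -1.2]
grip_width: 0.0576
```

```bash
python3 -c "
from h import *
tilt('t3')"
```

```text
5.55 [ 0.6245 -0.1191  0.1569] F [ 0.7 -0.1 -1.2] w 0.05764695267919856 6147
(np.int64(1194), np.float64(12.0), np.float64(-0.024), [0.007, 0.065])
(np.int64(1186), np.float64(13.0), np.float64(-0.024), [0.007, 0.065])
(np.int64(1043), np.float64(15.0), np.float64(-0.022), [-0.018, 0.066])
(np.int64(978), np.float64(18.0), np.float64(-0.022), [-0.017, 0.028])
stopper 0.86 [270.5, 243.8]
```

Call:
step_arm --pt "-0.2 -0.003 0.0003 0 0" --pt "-0.2 -0.007 0.0005 0 0" --pt "-0.2 -0.01 0.0007 0 0" --pt "-0.2 -0.0133 0.0008 0 0" --pt "-0.2 -0.0133 0.0008 0 0"

```text
time_s: 6.28
tool_pos: [0.6239, -0.119, 0.1702]
tool_rot: [-91.9, 89.9, -12.9]
force: [-0.2, 0.3, -1.0]
grip_width: 0.0577
```

```bash
python3 -c "
from h import *
tilt('t4')"
```

```text
6.275 [ 0.6239 -0.119   0.1702] F [-0.2  0.3 -1. ] w 0.05765379670431069 6306
(np.int64(804), np.float64(25.0), np.float64(-0.022), [-0.016, 0.035])
(np.int64(750), np.float64(24.0), np.float64(-0.022), [-0.017, 0.035])
(np.int64(730), np.float64(26.0), np.float64(-0.022), [-0.016, 0.035])
(np.int64(695), np.float64(29.0), np.float64(-0.02), [-0.014, 0.037])
stopper 0.89 [274.1, 245.5]
```

Call:
step_arm --pt "-0.2 -0.003 -0.0002 0 0" --pt "-0.2 -0.007 -0.0006 0 0" --pt "-0.2 -0.011 -0.001 0 0" --pt "-0.2 -0.015 -0.0019 0 0" --pt "-0.2 -0.0185 -0.0028 0 0" --pt "-0.2 -0.0185 -0.0028 0 0"

```text
time_s: 7.12
tool_pos: [0.6267, -0.1195, 0.1887]
tool_rot: [-91.6, 89.9, -12.6]
force: [-0.4, 0.5, -0.6]
grip_width: 0.0577
```

```bash
python3 -c "
from h import *
tilt('t5')"
```

```text
Traceback (most recent call last):
  File "h.py", line 40, in tilt
    res.append((h[i],th,round(e[i]+.001,3),np.round(np.percentile(fb[k],[2,98]),3).tolist()))
                                                    ~~~~~~~~~~~~~^^^^^^^^^^^^^^
IndexError: index -1 is out of bounds for axis 0 with size 0
```

View pics/t5.png

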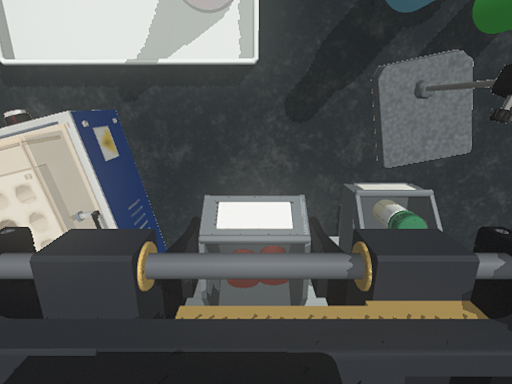

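The picture shows the bin well tilted, with both stoppers together at its back, at px (243,268) and (273,260).

```bash
sed -i 's/np.percentile(fb\[k\],\[2,98\])/np.percentile(np.append(fb[k],0),[2,98])/' h.py; python3 -c "
from h import *
tilt('t6')"
```

```text
7.175 [ 0.6268 -0.1195  0.1885] F [ 0.1 -0.1 -1.5] w 0.05772185464553649 6494
(np.int64(737), np.float64(38.0), np.float64(-0.02), [-0.015, 0.054])
(np.int64(731), np.float64(35.0), np.float64(-0.022), [-0.016, 0.053])
(np.int64(729), np.float64(40.0), np.float64(-0.018), [-0.014, 0.055])
(np.int64(728), np.float64(37.0), np.float64(-0.02), [-0.015, 0.054])
stopper 0.52 [273.8, 284.8]
```

Call:
step_arm --pt "-0.2 0 0 0 0" --pt "-0.2 0.003 0 0 0" --pt "-0.2 0.006 0.0022 0 0" --pt "-0.2 0.0095 0.0045 0 0" --pt "-0.2 0.013 0.007 0 0" --pt "-0.2 0.016 0.0095 0 0" --pt "-0.2 0.016 0.0095 0 0" --newtons 16

```text
time_s: 8.15
tool_pos: [0.6167, -0.1176, 0.1719]
tool_rot: [100.1, 90.0, 179.1]
force: [0.3, 0.7, -1.1]
grip_width: 0.0579
```

```bash
python3 -c "
from h import *
tilt('t7')"
```

```text
8.15 [ 0.6167 -0.1176  0.1719] F [ 0.3  0.7 -1.1] w 0.057920308517416565 6495
(np.int64(749), np.float64(37.0), np.float64(-0.02), [-0.015, 0.054])
(np.int64(743), np.float64(38.0), np.float64(-0.02), [-0.015, 0.054])
(np.int64(742), np.float64(40.0), np.float64(-0.018), [-0.014, 0.055])
(np.int64(736), np.float64(35.0), np.float64(-0.022), [-0.016, 0.053])
stopper 0.55 [274.8, 283.9]
```

No resistance and the tilt holds, so I'll continue out along the tongue and then forwards.

Call:
step_arm --pt "-0.2 0.004 0.003 0 0" --pt "-0.2 0.008 0.006 0 0" --pt "-0.2 0.012 0.009 0 0" --pt "-0.2 0.016 0.012 0 0" --pt "-0.2 0.018 0.016 0 0" --pt "-0.2 0.018 0.024 0 0" --pt "-0.2 0.018 0.034 0 0" --pt "-0.2 0.018 0.05 0 0" --pt "-0.2 0.018 0.05 0 0"

```text
time_s: 9.38
tool_pos: [0.567, -0.108, 0.1545]
tool_rot: [-154.3, 90.0, -75.3]
force: [0.2, -0.5, -0.7]
grip_width: 0.0579
```

```bash
python3 -c "
from h import *
look('b'); tilt('t8')
D=np.load('/tmp/scene_b.npz')['P'].reshape(-1,3)
"
```

```text
9.375 [ 0.567  -0.108   0.1545] [ 0.23556163 -0.51160967 -0.70381208] [ 0.07657833 -0.02138677 -0.05264166] 0.05794009647943765
side 432 ((-0.5130710601806641, -0.454345703125), (53.15660858154297, 137.21253967285156), 36.61701583862305)
scene 144 ((-9.921844482421875, -4.915229797363281), (76.151123046875, 148.90225219726562), 41.34511184692383)
9.475 [ 0.5683 -0.1082  0.1546] F [ 0.7  0.1 -1.2] w 0.05812284016277164 6505
(np.int64(744), np.float64(37.0), np.float64(-0.02), [-0.015, 0.053])
(np.int64(740), np.float64(38.0), np.float64(-0.02), [-0.015, 0.054])
(np.int64(727), np.float64(35.0), np.float64(-0.022), [-0.016, 0.053])
(np.int64(726), np.float64(40.0), np.float64(-0.018), [-0.014, 0.054])
stopper 0.78 [270.8, 283.0]
```

View pics/b.png

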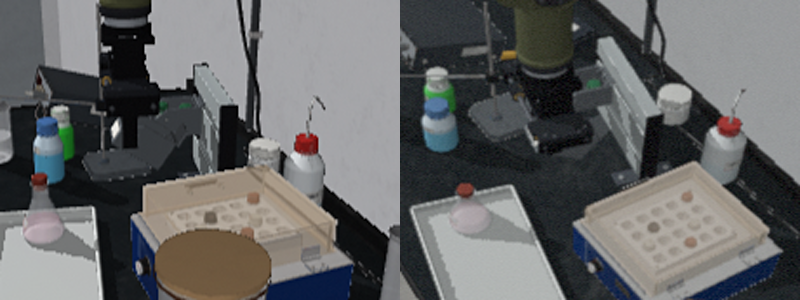

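Both views show the bin free of the panel and held, with the green-capped bin still hanging and the flask standing. Moving above the tray's free end.

Call:
step_arm --pt "-0.2 0 0.008 -0.012 0" --pt "-0.2 0 0.022 -0.032 0" --pt "-0.2 0 0.04 -0.057 0" --pt "-0.2 0 0.058 -0.083 0" --pt "-0.2 0 0.076 -0.109 0" --pt "-0.2 0 0.094 -0.135 0" --pt "-0.2 0 0.11 -0.158 0" --pt "-0.2 0 0.121 -0.174 0" --pt "-0.2 0 0.1275 -0.183 0" --pt "-0.2 0 0.1275 -0.183 0" --pt "-0.2 0 0.1275 -0.183 0" --newtons 20

```text
time_s: 10.95
tool_pos: [0.4085, -0.2628, 0.1542]
tool_rot: [-52.0, 90.0, 27.1]
force: [-0.3, -0.6, -1.0]
grip_width: 0.058
```

Call:
step_arm --pt "-0.2 0.015 0 0 0" --pt "-0.2 0.035 0 0 0" --pt "-0.2 0.055 0 0 0" --pt "-0.2 0.072 0 0 0" --pt "-0.2 0.083 0 0 0" --pt "-0.2 0.085 0 0 0" --pt "-0.2 0.085 0 0 0"

```text
time_s: 11.82
tool_pos: [0.4083, -0.2636, 0.0695]
tool_rot: [-106.8, 90.0, -27.8]
force: [0.8, -0.4, -1.1]
grip_width: 0.0576
```

```bash
python3 -c "
from h import *
look('c'); tilt('t9')
p,Q,o=tool(); a=np.radians(-10.7); d=p[:2]-[.406,-.2095]; print('tray',d@[np.cos(a),np.sin(a)],d@[-np.sin(a),np.cos(a)])
"
```

```text
11.825 [ 0.4083 -0.2636  0.0695] [ 0.83752063 -0.44237246 -1.07873948] [0.08799116 0.00090845 0.02578653] 0.057558185129558945
side 775 ((32.69379425048828, -10.538978576660156), (135.1676788330078, 161.769287109375), 59.48105239868164)
scene 263 ((1.3374099731445312, -31.19561004638672), (144.4600372314453, 159.7198028564453), 1.1574078798294067)
11.925 [ 0.4085 -0.2638  0.0699] F [-0.2 -0.2 -0.3] w 0.05776232000437152 9446
(np.int64(765), np.float64(37.0), np.float64(-0.02), [-0.015, 0.054])
(np.int64(735), np.float64(38.0), np.float64(-0.02), [-0.015, 0.054])
(np.int64(724), np.float64(40.0), np.float64(-0.018), [-0.014, 0.055])
(np.int64(721), np.float64(35.0), np.float64(-0.022), [-0.016, 0.053])
stopper 0.68 [273.4, 285.5]
tray 0.012380155227709758 -0.05283565758982792
```

View pics/c.png

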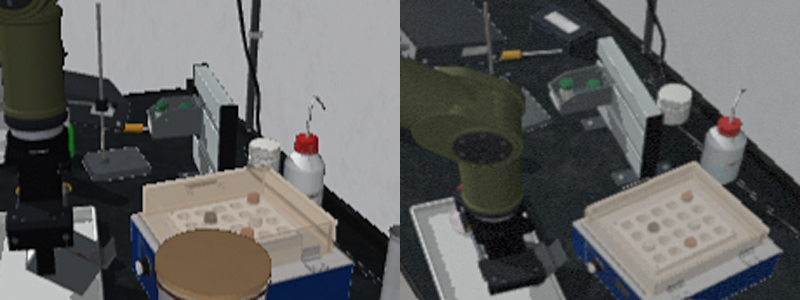

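The bin is tilted over the tray's right end, with the vial bin hanging undisturbed. Now I set the back edge down and roll the bin flat with a light grip.

Call:
step_arm --pt "-0.2 0.004 0 0 0" --pt "-0.2 0.0085 0 0 0" --pt "-0.2 0.011 0.0034 0 0" --pt "-0.2 0.0135 0.0068 0 0" --pt "-0.2 0.0175 0.011 0 0" --pt "-0.2 0.0217 0.0154 0 0" --pt "-0.2 0.0265 0.019 0 0" --pt "-0.2 0.0314 0.0224 0 0" --pt "-0.2 0.0314 0.0224 0 0" --newtons 8

```text
time_s: 13.15
tool_pos: [0.3849, -0.2588, 0.0371]
tool_rot: [74.0, 89.9, 153.0]
force: [0.1, 0.4, -1.7]
grip_width: 0.058
```

```bash
python3 -c "
from h import *
tilt('t10')"
```

```text
13.15 [ 0.3849 -0.2588  0.0371] F [ 0.1  0.4 -1.7] w 0.05797367672357186 9182
(np.int64(2302), np.float64(6.0), np.float64(-0.024), [-0.019, 0.06])
(np.int64(2121), np.float64(5.0), np.float64(-0.024), [-0.019, 0.059])
(np.int64(2076), np.float64(7.0), np.float64(-0.024), [-0.019, 0.057])
(np.int64(1776), np.float64(4.0), np.float64(-0.024), [-0.019, 0.047])
stopper 0.65 [273.9, 293.8]
```

Call:
step_arm --pt "-0.2 0.003 0.0015 0 0" --pt "-0.2 0.006 0.003 0 0" --pt "-0.2 0.008 0.004 0 0" --pt "-0.2 0.008 0.004 0 0" --pt "-0.2 0.008 0.004 0 0"

```text
time_s: 13.88
tool_pos: [0.3823, -0.2585, 0.03]
tool_rot: [-108.1, 90.0, -29.1]
force: [0.4, -0.3, 0.1]
grip_width: 0.0581
```

```bash
python3 -c "
from h import *
tilt('t11')"
```

```text
13.875 [ 0.3823 -0.2585  0.03  ] F [ 0.4 -0.3  0.1] w 0.05812167091005467 9153
(np.int64(3837), np.float64(-5.0), np.float64(-0.024), [-0.046, 0.041])
(np.int64(3699), np.float64(-2.0), np.float64(-0.026), [-0.045, 0.053])
(np.int64(3666), np.float64(-4.0), np.float64(-0.024), [-0.046, 0.041])
(np.int64(3182), np.float64(-3.0), np.float64(-0.026), [-0.045, 0.051])
stopper 0.89 [273.7, 297.7]
```

Call:
step_arm --pt "0 0 0 0 0" --pt "0.4 0 0 0 0" --pt "0.7 0 0 0 0" --pt "0.7 0 0 0 0" --pt "0.7 0 0 0 0" --pt "0.7 0 0 0 0"

```text
time_s: 14.72
tool_pos: [0.3819, -0.2584, 0.0297]
tool_rot: [86.9, 90.0, 165.9]
force: [0.1, 0.6, -1.1]
grip_width: 0.0738
```

Call:
step_arm --pt "0.7 -0.01 0 0 0" --pt "0.7 -0.03 0 0 0" --pt "0.7 -0.06 0 0 0" --pt "0.7 -0.1 0 0 0" --pt "0.7 -0.14 0 0 0" --pt "0.7 -0.18 0 0 0" --pt "0.7 -0.2 0 0 0" --pt "0.7 -0.2 0 0 0"

```text
time_s: 15.72
tool_pos: [0.3829, -0.259, 0.232]
tool_rot: [-110.8, 89.7, -31.8]
force: [-0.3, 1.0, -0.6]
grip_width: 0.0741
```

Call:
step_arm --pt "0.7 0 -0.04 0 0" --pt "0.7 0 -0.09 0 0" --pt "0.7 0 -0.13 0.03 0" --pt "0.7 0 -0.16 0.06 0" --pt "0.7 0 -0.18 0.09 0" --pt "0.7 0 -0.18 0.09 0" --pt "0.7 0 -0.18 0.09 0"

```text
time_s: 16.6
tool_pos: [0.5749, -0.2049, 0.2285]
tool_rot: [103.2, 89.9, -177.8]
force: [0.4, -0.4, -0.6]
grip_width: 0.0736
```

Run:
```python
from h import *
p,Q,o=tool(); print(o['time_s'],p,o['grip_width'],o['force'])
a=np.radians(-10.7); ex=np.array([np.cos(a),np.sin(a)]); ey=np.array([-np.sin(a),np.cos(a)])
out=[]
for n in('wrist','scene','side'):
    im,d,P,m=snap(n); out.append(im[:,:,::-1])
    q=P.reshape(-1,3); q=q[np.isfinite(q).all(1)]; u=(q[:,:2]-[.406,-.2095])@ex; v=(q[:,:2]-[.406,-.2095])@ey
    b=(abs(u)<.075)&(v>-.12)&(v<0)&(q[:,2]>.03)&(q[:,2]<.11)
    if b.sum()>20: print(n,b.sum(),'u',np.percentile(u[b],[1,99]),'v',np.percentile(v[b],[1,99]),'z',np.percentile(q[b,2],[1,50,99]))
    f=(abs(u)<.075)&(v>0.03)&(q[:,2]>.085)&(q[:,2]<.12)
    if f.sum(): print(' flask top',np.median(q[f],0))
    fr=b&(u<-.01)&(q[:,2]<.06); 
    rim=b&(u>-.005)&(u<.03)&(q[:,2]>.045)&(q[:,2]<.065)
    if rim.sum()>20:
        A=np.c_[u[rim],v[rim],np.ones(rim.sum())]; print(' rim slope',np.linalg.lstsq(A,q[rim,2],rcond=None)[0])
    for r in regions_of(n,'stopper_1_centre')[:4]: print(' stopper',round(r['p'],2),np.round(r['pixel']),np.round(np.nanmedian(P[r['pixels']],0),3))
    for r in regions_of(n,'bin_v_centre')[:4]: print(' bin',round(r['p'],2),np.round(r['pixel']),np.round(np.nanmedian(P[r['pixels']],0),3))
    v2=cv2.resize(out[-1],(400,300)); out[-1]=v2
s=cv2.resize(cv2.cvtColor(im,cv2.COLOR_RGB2BGR)[170:330,130:330],(400,300),interpolation=cv2.INTER_CUBIC)
cv2.imwrite('pics/d.png',np.vstack([np.hstack(out[:2]),np.hstack([out[2],s])]))
```

```text
16.6 [ 0.57488806 -0.20489234  0.22852092] 0.07362018721833212 [ 0.37795269 -0.43182979 -0.6014905 ]
wrist 1862 u [-0.01310818  0.0627572 ] v [-0.08063126 -0.02259694] z [0.03069533 0.05182408 0.07566686]
 flask top [ 0.43234031 -0.12885762  0.09856878]
 rim slope [0.0072438  0.00732472 0.05156556]
 stopper 0.72 [235.  63.] [ 0.449 -0.201  0.003]
 stopper 0.65 [186.  57.] [ 0.436 -0.254  0.028]
 bin 0.82 [457. 218.] [ 0.636 -0.019  0.121]
scene 466 u [-0.0369802   0.05815029] v [-0.08590583 -0.02509697] z [0.03026068 0.04429057 0.07701845]
 flask top [0.51182799 0.27072654 0.1003581 ]
 rim slope [0.02269539 0.00064972 0.05039257]
 stopper 0.6 [232. 259.] [ 0.431 -0.256  0.029]
 stopper 0.48 [207. 226.] [ 0.415 -0.142  0.043]
side 753 u [-0.03530781  0.05925231] v [-0.08376017 -0.02334345] z [0.03013922 0.04292148 0.07705202]
 flask top [0.50407102 0.23400719 0.10113535]
 rim slope [-0.00291022 -0.00024219  0.0507327 ]
 bin 0.7 [274. 186.] [ 0.683 -0.05   0.134]
 bin 0.39 [172. 283.] [ 0.38  -0.253  0.006]
```

View pics/d.png

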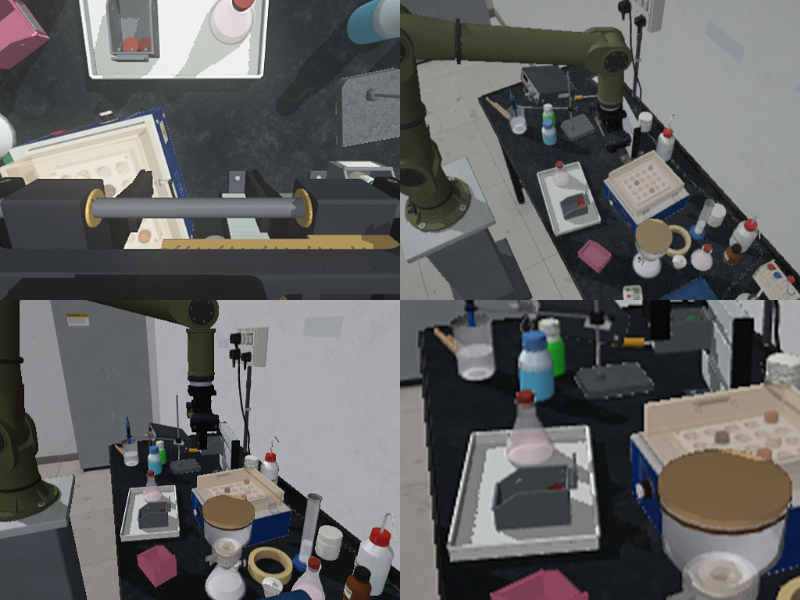

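The picture shows the bin standing flat in the tray's right end with both stoppers at its back (wrist view px 130–146,43). The flask is standing and the vial bin still hangs.

```bash
python3 -c "
from h import *
print(env.sign_off())"
```

```text
the job is handed in; nothing more can be done
None
```

The stopper bin is off the panel and standing upright in the empty right end of the tray, with both stoppers in it. I handed the job in at about 17 s of robot time; the sign-off gives no verdict.

**How it went:** I gripped the bin across its side walls near the front with 8 N. Lifting along an arc about the slot's lip let it pivot between the pads to about 37° front-up. I raised the grip to 16 N, drew it out along the tongue, carried it to the tray, set its back edge down and rolled it flat. The force readings at the tool stayed at 2 N or less in every reading I took.

**Last checks:**
- **Bin:** the rim slope was at most 0.023 in all three views and the rim stood at about 51 mm (53 expected). The bin's centre is at about x +0.007, y −0.053 m in the tray frame.
- **Stoppers:** both are visible in the bin, lying at its back wall, an estimated 36 mm from its centre (48 mm allowed).
- **Vial bin and flask:** the vial bin was still hanging and the flask standing in the last pictures. I did not measure how far either had moved precisely. The wrist reading of the flask's top differed by about 12 mm from the start, but it came from a partial view; the allowance is 25 mm.
- **Gripper:** it was clear of everything at hand-in.

**Checks that failed:**
- The tilt estimate from the wrist camera was unreliable just before release, because it picked up the tray floor. I relied on the later rim check instead.
- Some network detections were wrong: one "stopper" on the tray floor and one on the flask. I discarded them after looking at the picture.

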